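# Switch the mining rig to its third power feed

## Task

Switch the rig over to its third power feed: push the black-knobbed lever of the blue changeover box with your fingertips to the cross channel of its H-shaped gate, push it across to the right-hand side (seen from the robot), then forward (away from the robot) all the way home into the third slot, the one with the green dot. Push gently and do not grip the lever, do not run it back into the slot with the white dot on the way, and leave the spare fan, the jar and the screwdriver where they are. Let go of the lever and move clear at the end.

Things in the scene. Friction and masses are not known exactly. Their poses are not given: they have to be found in the camera images.
- switchbox: Blue changeover box, fixed to the bench, 170 (x) x 160 (y) x 90 mm high, steel gate plate on top. Origin: centre of its underside, on the bench. Its x axis points forward (roughly away from the robot, turned up to 0.4 rad), y to its left, z up. Dots on the plate at the slot ends: first slot, forward left, red; second, back left, yellow; third, forward right, green; fourth, back right, white.
- gate (a point): Centre of the H-shaped opening, level with the plate's top, 90 mm above the bench. Axes as the box. Two slot columns along x, at y = +19 mm (left) and -19 mm (right), 76 mm long, joined at x = 0 by a cross channel along y; all about 16 mm wide. The channel's rounded corners guide the stem in if it is within about 5 mm of the channel's middle there.
- knob (a point): Centre of the lever's black ball knob, 38 mm diameter, on a 10 mm stem. The lever pivots 12 mm above the box's origin, the knob centre 155 mm from the pivot: in the box frame x = 155 sin(shift), y = -155 cos(shift) sin(select), z = 12 + 155 cos(shift) cos(select) mm. It starts somewhere along the left column.
- shift (a joint): Fore-and-aft angle of the lever, rad: 0 in the cross channel, positive forward, from -0.32 (fully home in a back slot) to 0.32 (fully home in a forward slot). Starts anywhere in that range. Friction holds the lever where it is left; about 2 N at the knob moves it. It has no spring.
- select (a joint): Sideways angle of the lever, rad: about -0.24 in the left column (where it starts), +0.24 in the right column, both at hard stops. It can change only in the cross channel (shift about 0), and shift can leave 0 only in a column. About 2 N at the knob moves it; no spring.
- slot3_home (a point): Point fixed to the box where the knob's centre is when the lever is fully home in the third slot (forward right, green dot).
- spare_fan: Loose spare cooling fan lying flat, black frame 92 x 92 x 25 mm, on the left of the box. Origin: centre of its underside. Not to be moved.
- jar_mid (a point): Middle of a loose white and grey thermal-paste jar, 44 mm diameter, 55 mm tall, standing beyond the box. Not to be moved.
- screwdriver: Loose orange-handled screwdriver, 190 mm long, lying on the right of the box. Origin at its middle, on the bench; its x axis runs from the handle to the tip. Not to be moved.
Mind the look-alikes: they are no part of the job. Of the things like the switchbox, leave any that is brown; of the rest the larger one is meant.

How it is judged:
On the way, in this order (a step that is already met when the one before it is completed fails the run):
1. the lever has been pushed across the channel into the right-hand column (value of joint select above 0.17 rad and value of joint shift between -0.2 and 0.2 rad), for 0.05 s.
2. the lever is fully forward in the third slot (value of joint shift above 0.27 rad and value of joint select above 0.17 rad), for 0.2 s.
At the end, for the whole second after the job is handed in: The lever rests in the third slot: shift above 0.27 rad (within about 8 mm of the stop at the knob) and select above 0.17 rad, at rest, with fan, jar and screwdriver within 20 mm of where they started (all of step 2 and velocity of joint shift between -0.05 and 0.05 rad/s and distance of each of spare_fan, jar_mid, screwdriver from where it was at the start of the episode below 0.02 m); the robot touches nothing.
It fails at once if the lever was run back into the fourth slot (white dot): shift below -0.2 rad in the right column (value of joint select above 0.15 rad and value of joint shift below -0.2 rad).
It fails at once if the lever was forced or gripped: more than 35 N between the fingers and the lever (contact force between the fingers and shift above 35 N).
It fails at once if the spare fan, the jar or the screwdriver was moved or lifted (more than 20 mm) (distance of any of spare_fan, jar_mid, screwdriver from where it was at the start of the episode above 0.02 m).
It also fails if it takes over 54 s, if anything falls off the work surface, if the arm or the gripper's body presses on something with over 40 N, if the wrist force passes 120 N, or if a joint passes its speed limit or range.

## Robot

A 7-joint arm with a two-finger parallel gripper is mounted at the origin on the work surface. World frame = base frame: x ahead of the robot, y to its left, z up, the work surface at z = 0. Lengths are in m, angles in rad, forces in N, time in s.
With the tool pointing down it reaches from about 0.35 to 0.9 m from the base axis. Payload 19.9 kg.
Tool frame: the origin (TCP) lies at the very end of the fingers, on their centre line; the grasp point (between the pads) lies 19 mm behind it; z points along the fingers, y is the direction in which the jaws open and shut (so a half turn about z gives the same grasp; the last joint's range is limited). The gripper opens to 85 mm and grips with 20 to 120 N. Pads are 22 mm wide; open, the fingers measure 114 mm over their backs; the gripper's body (76 mm by 85 mm) begins 54 mm behind the grasp point. The pads swing forward as they close: fully open they stand 13 mm farther back than shut.
Start: joints at [-1.194, 0.417, -0.01, 1.614, 0.005, 1.111, -0.053], TCP at [0.254, 0.571, 0.198] pointing down, gripper open.
Joint ranges: [-2.81, 2.81], [-0.39, 2.02], [-1.27, 1.25], [0.06, 2.57], [-1.19, 4.33], [0.19, 2], [-2.82, 2.82]. Speed limits (rad/s): [1.89, 1.89, 2.39, 2.39, 3.01, 3.01, 3.01].

## Interface

Orientations are given as a rotation vector (axis times angle).
In Python, from workcell import arm gives the robot as it stands.
- The arm moves only by the shell command python3 -m handwheel 'ROWS' [FORCE]. ROWS is JSON, a list of rows, each an object of numbers: "tx", "ty", "tz": the shift along the world's x, y, z in cm; "ax", "ay", "az": the turn, a rotation vector about the world's x, y, z in degrees; "jaw": the finger opening in cm, from 0 to 8.54. In form: [{"tx": .., "ty": .., "tz": .., "ax": .., "ay": .., "az": .., "jaw": ..}, ...]. A call has exactly 5 rows; each row is the pose to reach, as a shift and turn from the pose commanded when the call began; what a row does not reach only later rows make up. A row lasts 1/10 s, in which the tool goes at most 50 mm and 8.59 degrees, less where a joint would pass 70% of its speed; a pose out of reach is approached as far as the arm can. A call with a gripper value outside its range is refused whole. The fingers move at their own pace and stop on an object; FORCE is the grip in N (left out, the last holds). Time passes only in rows, so rows that repeat a pose let the fingers close, or fill a call up. It gives the time, the measured TCP pose, the force and the opening at its end, in the units of the state.
- arm.get_obs(): the state, without advancing time (a new reading comes with each control period).
- arm.camera(name): name is "scene" or "side" or "wrist"; returns a dict with "pixels" (480x640x3 uint8, red, green, blue), "fovy" (degrees; the focal length in pixels is half the picture's height over the tangent of half this angle, whatever the lens; pixels are square), "cx", "cy" (the principal point, pixels), "distortion" ([k1, k2, p1, p2, k3] as OpenCV has them; the pictures are not rectified), "pose" (4x4, takes a point from camera to world coordinates); the wrist camera has in their place "hand_eye" (4x4, takes a point from camera to tool coordinates, whose origin is the TCP and whose axes are the flange's). Camera axes: x right, y down, z forward; pixel columns grow to the right and rows downward; lengths in m; the calibration is good to about 2 mm. A picture is of the moment at which its call begins: read the wrist's pose just before it. There is no depth.
- arm.sign_off(): hands the job in, once; it reports no verdict.
Trained networks look in the newest picture that a camera, given by its name, has taken for a name from the list of things; names that differ only in an ending like _2 or _b are one class to them, and where a whole thing is asked for, a point or a joint stands for the part that bears it (a point fixed in the world has none). Each returns a list of dicts, best first, with "conf" (0 to 1); they miss things now and then, are a little off and sometimes report something else, mostly with a low value. They report only what shows in the picture. A call takes as long as a camera call. They do not tell look-alikes from the thing itself.
- arm.find_in(camera, name): "pixel" ([column, row] in pixels, amid what is visible of it).
- arm.tip_of(camera, name): "pixel" ([column, row] in pixels: a listed point, or the origin of a listed thing).
The state is a dict: "t": time; "qpos": joint angles; "qd": joint speeds; "joint_torque": joint torques, N m; "position": TCP position; "ee_rot": TCP orientation; "wrist_force": force on the tool from outside, world axes, zero at the start; "moment": the same for the moment, N m; "grip_width": finger opening in m.
Only numpy, scipy, OpenCV 4.12 (cv2) and the standard library are available. Lean on these libraries where they do the work, as an engineer would, in place of code of your own. Each camera call takes 0.05 s, during which the arm holds its last target.

## Working session

There is one attempt and no reset: what is moved stays moved. The work goes in short steps, Python scripts to look and compute and a shell command to move; the robot and the scene stay as the last step left them, time stands still between calls to the robot, and variables do not carry over. Pictures are saved under pics/ and viewed, and the job is handed in when it is done.

```bash
mkdir -p pics; ls; cat > h.py <<'E'
import numpy as np, cv2
from workcell import arm
from scipy.spatial.transform import Rotation as R
def K(c):
    f=240/np.tan(np.radians(c['fovy'])/2); return np.array([[f,0,c['cx']],[0,f,c['cy']],[0,0,1.]])
def pose(c,o):
    if 'pose' in c and c['pose'] is not None: return np.array(c['pose'])
    T=np.eye(4);T[:3,:3]=R.from_rotvec(o['ee_rot']).as_matrix();T[:3,3]=o['position'];return T@np.array(c['hand_eye'])
def ray(c,P,px):
    u=cv2.undistortPoints(np.array([[px]],float),K(c),np.array(c['distortion'],float))[0,0]
    return P[:3,3],P[:3,:3]@np.array([u[0],u[1],1])
def onz(c,P,px,z):
    o,d=ray(c,P,px); return o+d*(z-o[2])/d[2]
def proj(c,P,X):
    Ti=np.linalg.inv(P); r=cv2.Rodrigues(Ti[:3,:3])[0]
    return cv2.projectPoints(np.array(X,float).reshape(-1,1,3),r,Ti[:3,3],K(c),np.array(c['distortion'],float))[0][:,0]
def tri(rays):
    A=0;b=0
    for o,d in rays:
        d=d/np.linalg.norm(d);M=np.eye(3)-np.outer(d,d);A=A+M;b=b+M@o
    return np.linalg.solve(A,b)
def shot(n):
    o=arm.get_obs();c=arm.camera(n);return c,pose(c,o)
def save(n,im): cv2.imwrite('pics/'+n,np.ascontiguousarray(im[:,:,::-1]))
E
python3 - <<'E'
from h import *
np.set_printoptions(precision=3,suppress=True)
for n in ['scene','side','wrist']:
    c,P=shot(n);save(n+'0.png',c['pixels']);print(n,c['fovy'],P[:3,3])
    for t in ['switchbox','knob','gate','slot3_home','jar_mid','spare_fan','screwdriver']:
        print(t,[(np.round(d['pixel'],1).tolist(),round(d['conf'],2)) for d in arm.tip_of(n,t)])
print(arm.get_obs())
E
```

```text
pics
scene 51.468665568107205 [ 0.935 -0.233  0.727]
switchbox [([287.7, 305.6], 0.83), ([290.0, 179.4], 0.83), ([385.7, 425.3], 0.7)]
knob [([394.8, 392.9], 0.87), ([299.9, 227.7], 0.73), ([287.8, 115.6], 0.58)]
gate [([285.8, 275.3], 0.98), ([291.4, 141.6], 0.89), ([389.8, 406.0], 0.58)]
slot3_home [([308.1, 134.3], 0.89), ([292.0, 280.4], 0.84), ([405.2, 434.1], 0.58), ([385.1, 320.0], 0.2)]
jar_mid [([384.8, 322.3], 0.65)]
spare_fan [([369.8, 250.8], 0.76)]
screwdriver [([204.3, 381.4], 0.98)]
side 44.58719077232389 [ 0.366 -0.785  0.869]
switchbox [([341.1, 289.8], 0.9), ([459.5, 272.6], 0.68), ([211.7, 246.7], 0.59)]
knob [([469.0, 224.4], 0.83), ([330.7, 216.6], 0.81), ([203.8, 183.9], 0.71)]
gate [([464.2, 247.6], 0.74), ([341.5, 258.2], 0.65)]
slot3_home [([493.6, 235.1], 0.73), ([231.6, 187.0], 0.69), ([374.9, 237.0], 0.61)]
jar_mid [([391.2, 238.5], 0.89)]
spare_fan []
screwdriver [([381.7, 358.2], 0.91)]
wrist 67.0119290677412 [0.184 0.601 0.374]
switchbox [([55.7, 366.2], 0.91)]
knob []
gate [([1.3, 418.6], 0.93)]
slot3_home []
jar_mid []
spare_fan []
screwdriver []
{'t': 1.2, 'qpos': array([-1.194,  0.417, -0.01 ,  1.614,  0.005,  1.111, -0.053]), 'qd': array([-0.001,  0.   , -0.   , -0.   ,  0.002, -0.   , -0.001]), 'joint_torque': array([  0.   , -86.424,   0.678, -43.52 ,   0.019,   0.002,  -0.   ]), 'position': array([0.254, 0.571, 0.198]), 'ee_rot': array([ 0.653,  3.073, -0.   ]), 'wrist_force': array([-0.389, -0.195,  0.839]), 'moment': array([-0.001,  0.026, -0.05 ]), 'grip_width': 0.0854374326517064}
```

View pics/scene0.png

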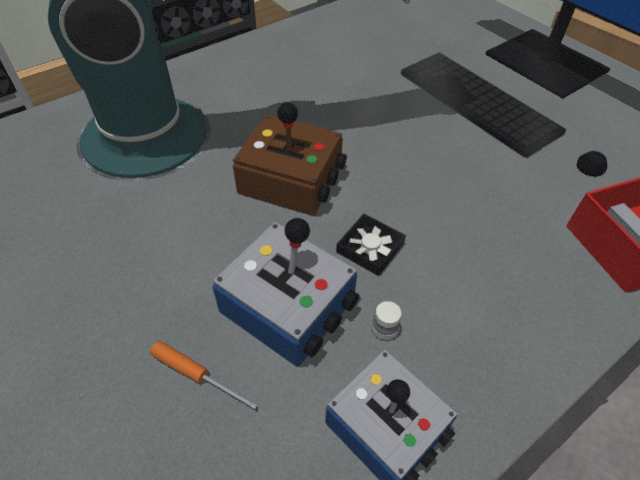

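View pics/side0.png

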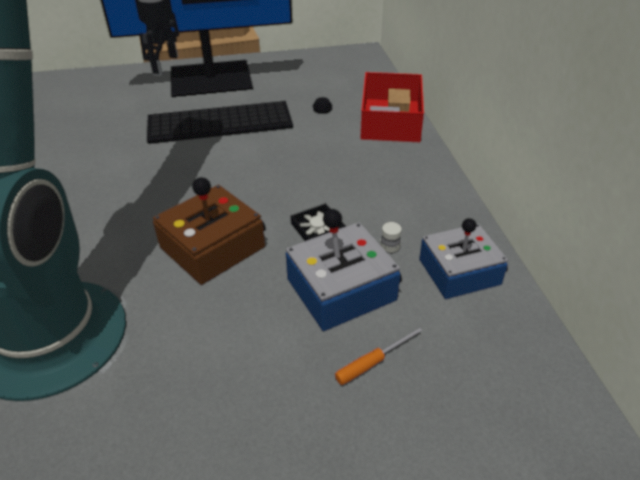

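Three candidates in the scene view: a brown box (290,160), a blue one (286,290) and a smaller blue one (390,415). Brown is excluded, and the middle blue box looks larger. I'll measure them and crop to confirm.

```bash
python3 - <<'E'
from h import *
np.set_printoptions(precision=4,suppress=True)
cs,Ps=shot('scene');cd,Pd=shot('side')
def T(a,b):
    r=[ray(cs,Ps,a),ray(cd,Pd,b)];X=tri(r);return X,proj(cs,Ps,X)[0]-a,proj(cd,Pd,X)[0]-b
for n,a,b in [('gate mid',(285.8,275.3),(341.5,258.2)),('gate small',(389.8,406),(464.2,247.6)),('knob',(297.3,231),(333,218)),('knobnet',(299.9,227.7),(330.7,216.6)),('slot3',(292,280.4),(374.9,237)),('jar',(384.8,322.3),(391.2,238.5))]:
    print(n,*T(a,b))
# dots colour centroid
for c,P,nm,x0,x1,y0,y1 in [(cs,Ps,'scene',205,365,215,365),(cd,Pd,'side',280,410,200,330)]:
    hsv=cv2.cvtColor(c['pixels'],cv2.COLOR_RGB2HSV)
    H,S,V=[hsv[...,i].astype(int) for i in range(3)]
    for k,m in dict(red=((H<8)|(H>172))&(S>140)&(V>90),yel=(H>18)&(H<32)&(S>120)&(V>100),green=(H>45)&(H<85)&(S>90)&(V>60),white=(V>205)&(S<30)).items():
        mm=np.zeros(H.shape,np.uint8);mm[y0:y1,x0:x1]=m[y0:y1,x0:x1]
        n,l,st,ce=cv2.connectedComponentsWithStats(mm)
        for i in range(1,n):
            if st[i,4]>15: print(nm,k,st[i,4],ce[i],onz(c,P,ce[i],.09))
    cr=cv2.resize(c['pixels'][y0:y1,x0:x1],None,fx=4,fy=4,interpolation=cv2.INTER_CUBIC);save('crop_%s.png'%nm,cr)
for t in ['spare_fan']: print([onz(cs,Ps,d['pixel'],0) for d in arm.tip_of('scene',t)])
print(onz(cs,Ps,(204,381),0), onz(cs,Ps,(155,346),.0),onz(cs,Ps,(256,408),.0))
E
```

```text
gate mid [0.5552 0.0029 0.0866] [ 0.0632 -0.2634] [0.1397 0.1693]
gate small [ 0.8038 -0.0029  0.0728] [-0.0966  0.5842] [-0.293  -0.2503]
knob [0.5452 0.0341 0.1631] [ 0.1291 -0.5391] [0.2554 0.3545]
knobnet [0.542 0.041 0.162] [ 0.0499 -0.2072] [0.0975 0.1372]
slot3 [ 0.6098 -0.0222  0.1553] [-0.2846  1.1675] [-0.5801 -0.6948]
jar [0.688  0.1005 0.0258] [ 0.1432 -0.6897] [0.3488 0.3881]
scene red 33 [294.5455 244.9697] [0.5169 0.047  0.09  ]
scene red 101 [320.6931 284.0297] [0.6029 0.0348 0.09  ]
scene yel 86 [265.7209 249.8837] [0.4974 0.0038 0.09  ]
scene green 114 [305.8596 300.8772] [ 0.6136 -0.0013  0.09  ]
scene white 73 [250.137  264.8219] [ 0.5076 -0.0322  0.09  ]
side red 20 [333.35 230.35] [0.556  0.0821 0.09  ]
side red 35 [361.2286 242.1429] [0.6024 0.0363 0.09  ]
side yel 52 [311.2308 260.7885] [0.4963 0.005  0.09  ]
side green 42 [371.1667 253.7143] [0.613  0.0002 0.09  ]
[array([0.5442, 0.1937, 0.    ])]
[ 0.5901 -0.1766  0.    ] [ 0.4922 -0.2102  0.    ] [ 0.6725 -0.1361  0.    ]
```

View pics/crop_scene.png

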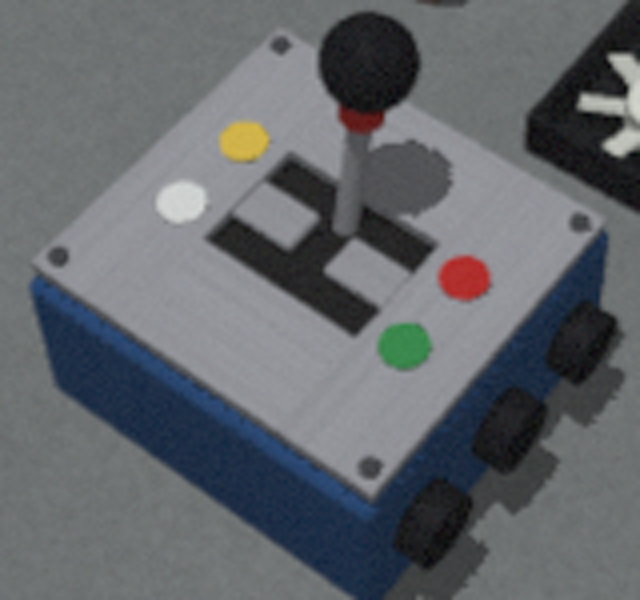

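View pics/crop_side.png

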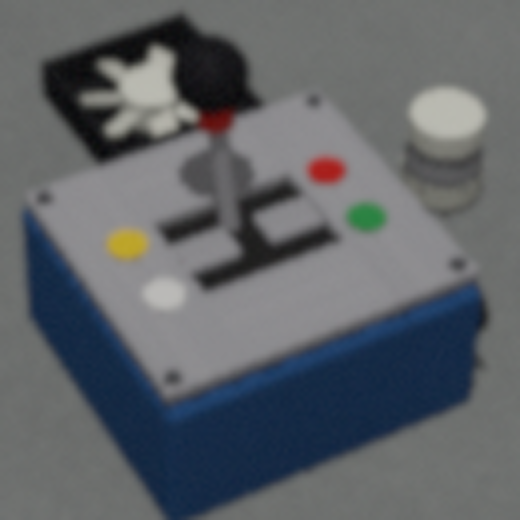

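Confirmed: the middle box is the larger blue one. The dots give yaw ≈ 0.286 and gate ≈ (0.555, 0.002, 0.09). The knob is at box x ≈ 0, y ≈ +35 mm, so the lever is already at the channel and only needs a push right. I'm closing the jaw and moving above the left side of the knob.

```bash
python3 -m handwheel '[{"tx":1,"ty":-2,"tz":3,"az":-3,"jaw":0},{"tx":3,"ty":-5,"tz":6,"az":-7,"jaw":0},{"tx":5.5,"ty":-9,"tz":8,"az":-11,"jaw":0},{"tx":8,"ty":-13,"tz":8,"az":-15,"jaw":0},{"tx":10,"ty":-17,"tz":8,"az":-19,"jaw":0}]' 30
python3 -m handwheel '[{"tx":2,"ty":-4,"tz":0,"az":-4,"jaw":0},{"tx":4,"ty":-8,"tz":0,"az":-8,"jaw":0},{"tx":6.5,"ty":-12,"tz":0,"az":-12,"jaw":0},{"tx":8.5,"ty":-16,"tz":0,"az":-16,"jaw":0},{"tx":10.5,"ty":-19,"tz":0,"az":-20,"jaw":0}]'
```

```text
invalid input
invalid input
```

```bash
python3 -m handwheel '[{"tx":1,"ty":-2,"tz":3,"ax":0,"ay":0,"az":-3,"jaw":0},{"tx":3,"ty":-5,"tz":6,"ax":0,"ay":0,"az":-7,"jaw":0},{"tx":5.5,"ty":-9,"tz":8,"ax":0,"ay":0,"az":-11,"jaw":0},{"tx":8,"ty":-13,"tz":8,"ax":0,"ay":0,"az":-15,"jaw":0},{"tx":10,"ty":-17,"tz":8,"ax":0,"ay":0,"az":-19,"jaw":0}]' 30
```

```text
t: 1.85
position: [0.3554, 0.3993, 0.279]
ee_rot: [1.156, 2.921, 0.002]
wrist_force: [1.6, 1.6, -0.0]
grip_width: 0.0123
```

```bash
python3 -m handwheel '[{"tx":2,"ty":-4,"tz":0,"ax":0,"ay":0,"az":-4,"jaw":0},{"tx":4.5,"ty":-8,"tz":0,"ax":0,"ay":0,"az":-8,"jaw":0},{"tx":7,"ty":-12,"tz":0,"ax":0,"ay":0,"az":-12,"jaw":0},{"tx":9.5,"ty":-16,"tz":0,"ax":0,"ay":0,"az":-16,"jaw":0},{"tx":12,"ty":-20,"tz":0,"ax":0,"ay":0,"az":-20,"jaw":0}]'
python3 -m handwheel '[{"tx":1.5,"ty":-3,"tz":0,"ax":0,"ay":0,"az":-3,"jaw":0},{"tx":3,"ty":-6,"tz":0,"ax":0,"ay":0,"az":-6,"jaw":0},{"tx":4.5,"ty":-9,"tz":0,"ax":0,"ay":0,"az":-9,"jaw":0},{"tx":5.5,"ty":-11,"tz":0,"ax":0,"ay":0,"az":-10.6,"jaw":0},{"tx":5.5,"ty":-11,"tz":0,"ax":0,"ay":0,"az":-10.6,"jaw":0}]'
python3 - <<'E'
from h import *
np.set_printoptions(precision=4,suppress=True)
o=arm.get_obs();print(o['position'],np.degrees(R.from_rotvec(o['ee_rot']).as_euler('xyz')),R.from_rotvec(o['ee_rot']).as_matrix())
c,P=shot('wrist');save('w1.png',c['pixels'])
for t in ['knob','gate','slot3_home','switchbox']: print(t,[(np.round(d['pixel'],1).tolist(),round(d['conf'],2)) for d in arm.tip_of('wrist',t)])
hsv=cv2.cvtColor(c['pixels'],cv2.COLOR_RGB2HSV)
H,S,V=[hsv[...,i].astype(int) for i in range(3)]
for k,m in dict(red=((H<8)|(H>172))&(S>140)&(V>90),yel=(H>18)&(H<32)&(S>120)&(V>100),green=(H>45)&(H<85)&(S>90)&(V>60),white=(V>205)&(S<30)).items():
    n,l,st,ce=cv2.connectedComponentsWithStats(m.astype(np.uint8))
    for i in range(1,n):
        if st[i,4]>40: print(k,st[i,4],ce[i],onz(c,P,ce[i],.09))
E
```

```text
t: 2.35
position: [0.4749, 0.1992, 0.2786]
ee_rot: [1.645, 2.676, 0.001]
wrist_force: [1.0, 1.5, -0.9]
grip_width: -0.0001
t: 2.85
position: [0.5301, 0.0882, 0.2783]
ee_rot: [1.887, 2.511, -0.001]
wrist_force: [-0.2, -0.0, 0.2]
grip_width: -0.0
[0.5301 0.0882 0.2783] [-179.9998    0.0498  106.1501] [[-0.2782  0.9605  0.0002]
 [ 0.9605  0.2782 -0.0008]
 [-0.0009 -0.     -1.    ]]
knob [([62.5, 26.7], 0.84), ([543.7, 361.9], 0.81), ([314.8, 284.3], 0.7)]
gate [([511.1, 332.3], 0.95), ([116.5, 50.1], 0.94)]
slot3_home [([557.7, 378.0], 0.96), ([366.7, 346.2], 0.93), ([148.0, 55.7], 0.8)]
switchbox [([157.7, 62.0], 0.98), ([320.9, 256.8], 0.64)]
red 390 [164.041    8.2974] [0.3442 0.2242 0.09  ]
red 201 [368.6517 269.6517] [0.6011 0.035  0.09  ]
red 72 [548.375  325.2083] [0.8275 0.0269 0.09  ]
yel 56 [56.4821 54.1786] [0.2493 0.1603 0.09  ]
yel 208 [266.7548 270.0481] [0.4955 0.0039 0.09  ]
yel 88 [484.6364 316.3295] [0.7478 0.0173 0.09  ]
green 391 [178.4629  49.1151] [0.3639 0.1935 0.09  ]
green 191 [367.4346 301.3455] [ 0.612  -0.0013  0.09  ]
green 50 [540.68 344.24] [0.8306 0.001  0.09  ]
white 812 [453.2525 223.2057] [0.6699 0.109  0.09  ]
white 221 [268.2941 302.2398] [ 0.5063 -0.0331  0.09  ]
white 93 [477.3548 337.4301] [ 0.7512 -0.0106  0.09  ]
```

View pics/w1.png

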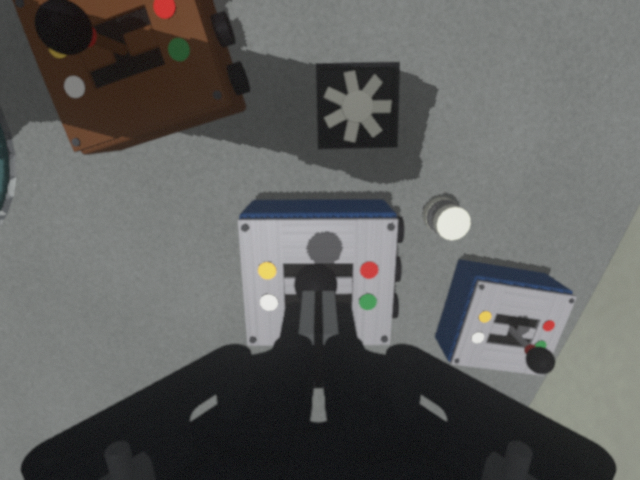

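The wrist view shows the target box in the middle, with yellow (267,270), red (369,270), green (367,301) and white (268,302). The knob at (315,284) is midway along the column, so the lever is at shift ≈ 0. The dots agree with the fixed cameras to about 2 mm. Descending to the left of the knob.

```bash
python3 -m handwheel '[{"tx":0,"ty":0,"tz":-3,"ax":0,"ay":0,"az":0,"jaw":0},{"tx":0,"ty":0,"tz":-7,"ax":0,"ay":0,"az":0,"jaw":0},{"tx":0,"ty":0,"tz":-11,"ax":0,"ay":0,"az":0,"jaw":0},{"tx":0,"ty":0,"tz":-13,"ax":0,"ay":0,"az":0,"jaw":0},{"tx":0,"ty":0,"tz":-13,"ax":0,"ay":0,"az":0,"jaw":0}]'
python3 - <<'E'
from h import *
c,P=shot('side');save('s1.png',cv2.resize(c['pixels'][120:340,220:460],None,fx=2.5,fy=2.5))
c,P=shot('scene');save('c1.png',cv2.resize(c['pixels'][140:380,180:440],None,fx=2.5,fy=2.5))
E
```

```text
t: 3.6
position: [0.5274, 0.0915, 0.1459]
ee_rot: [-1.878, -2.515, 0.006]
wrist_force: [0.3, 1.2, 0.0]
grip_width: 0.0
```

View pics/s1.png

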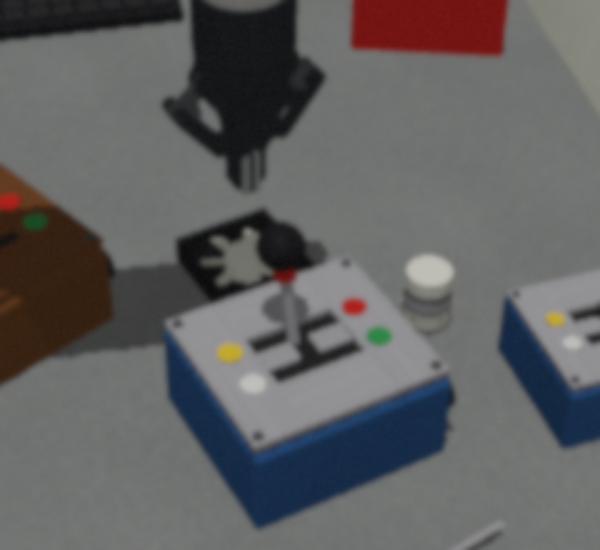

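View pics/c1.png

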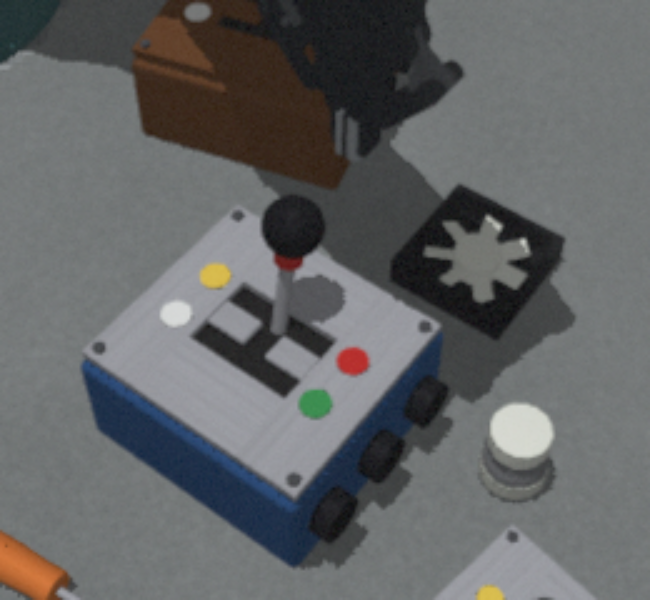

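```bash
python3 - <<'E'
from h import *
np.set_printoptions(precision=4,suppress=True)
o=arm.get_obs();print(o['position'],o['wrist_force'],o['qd'])
for n in ['side','scene']:
    c,P=shot(n);print(n,proj(c,P,[o['position'],[.5452,.0341,.1631]]))
    print([(np.round(d['pixel'],1).tolist(),round(d['conf'],2)) for d in arm.tip_of(n,'knob')])
E
```

```text
[0.5294 0.0915 0.1491] [0.0759 0.2514 0.303 ] [-0.0002 -0.0218  0.006  -0.0159  0.0032  0.0034  0.0002]
side [[319.1232 206.4253]
 [333.238  218.3571]]
[([204.1, 188.7], 0.93), ([333.1, 218.0], 0.85), ([468.5, 224.5], 0.58)]
scene [[321.6305 213.1562]
 [297.4202 230.4482]]
[([285.9, 115.0], 0.85), ([296.6, 228.7], 0.77), ([397.8, 393.8], 0.56)]
```

```bash
python3 - <<'E'
from h import *
np.set_printoptions(precision=4,suppress=True)
o=arm.get_obs();print(o['position'])
out=[]
for n in ['side','scene']:
    c,P=shot(n);p=proj(c,P,[o['position']])[0];im=c['pixels'].copy()
    x,y=int(p[0]),int(p[1]);cr=cv2.resize(im[y-40:y+35,x-40:x+40],None,fx=5,fy=5,interpolation=cv2.INTER_CUBIC)
    cv2.drawMarker(cr,(int((p[0]-x+40)*5),int((p[1]-y+40)*5)),(255,0,255),0,15);out.append(cr);print(x-40,y-40)
save('tip.png',np.clip(np.hstack(out).astype(float)*1.6,0,255).astype(np.uint8))
E
```

```text
[0.5298 0.0913 0.1495]
279 166
281 173
```

View pics/tip.png

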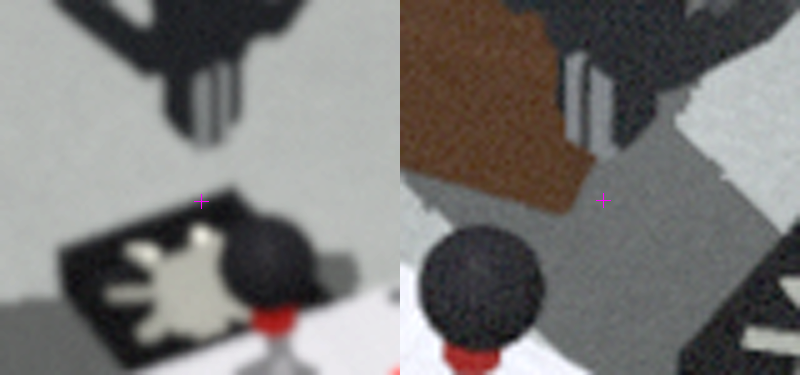

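```bash
python3 - <<'E'
from h import *
np.set_printoptions(precision=4,suppress=True)
o=arm.get_obs();r=[]
for n,p in [('side',(319.6,194.6)),('scene',(320.6,204))]:
    c,P=shot(n); r.append(ray(c,P,p))
X=tri(r);print(o['position'],X)
for n in ['side','scene']:
    c,P=shot(n);print(proj(c,P,[X]))
E
```

```text
[0.5296 0.0912 0.1491] [0.5315 0.0881 0.1777]
[[320.3602 195.7599]]
[[321.0084 202.2815]]
```

```bash
python3 - <<'E'
from h import *
np.set_printoptions(precision=4,suppress=True)
o=arm.get_obs();c=arm.camera('wrist');H=np.array(c['hand_eye']);print(H,o['grip_width'],o['position'])
im=c['pixels'].copy()
for z in [0,-.015,-.025,-.04]:
  for x in [-.011,.011]:
    p=proj(c,H,[[x,0,z]])[0];print(x,z,p);cv2.drawMarker(im,(int(p[0]),int(p[1])),(255,0,255) if z==0 else (0,255,0),0,8)
save('w2.png',np.clip(im*1.6,0,255).astype(np.uint8))
E
```

```text
[[ 0.0004 -0.9549 -0.297   0.0753]
 [ 1.      0.0004  0.0001 -0.0013]
 [-0.     -0.297   0.9549 -0.1757]
 [ 0.      0.      0.      1.    ]] -4.246216763556984e-06 [0.5292 0.091  0.1485]
-0.011 0 [320.353  297.3302]
0.011 0 [320.4545 258.6482]
-0.011 -0.015 [320.5351 310.8059]
0.011 -0.015 [320.6533 269.4871]
-0.011 -0.025 [320.6731 321.031 ]
0.011 -0.025 [320.8051 277.765 ]
-0.011 -0.04 [320.9109 338.6697]
0.011 -0.04 [321.0686 292.1573]
```

View pics/w2.png

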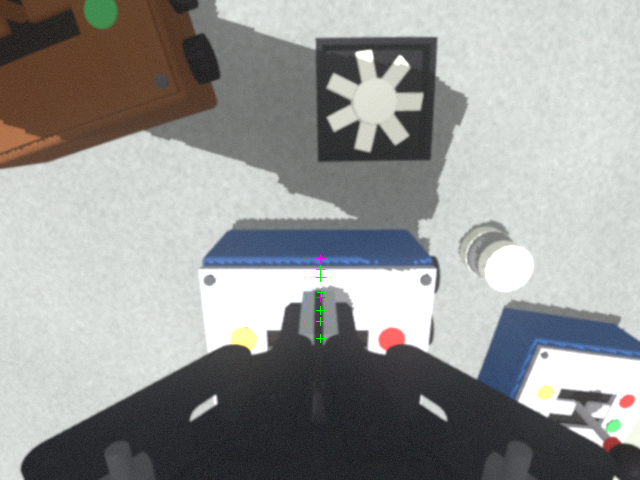

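The two views triangulate the closed fingertips at z ≈ 0.175, about 25 mm above the reported TCP. The wrist view agrees that the fingers end short of it. I'll use the visible fingers as the reference and go 2 cm lower, which still leaves 30 mm or more above the plate.

```bash
python3 -m handwheel '[{"tx":0,"ty":0,"tz":-1,"ax":0,"ay":0,"az":0,"jaw":0},{"tx":0,"ty":0,"tz":-2,"ax":0,"ay":0,"az":0,"jaw":0},{"tx":0.2,"ty":-0.6,"tz":-2.2,"ax":0,"ay":0,"az":0,"jaw":0},{"tx":0.4,"ty":-1.3,"tz":-2.2,"ax":0,"ay":0,"az":0,"jaw":0},{"tx":0.5,"ty":-1.6,"tz":-2.2,"ax":0,"ay":0,"az":0,"jaw":0}]'
python3 -m handwheel '[{"tx":0,"ty":0,"tz":0,"ax":0,"ay":0,"az":0,"jaw":0},{"tx":0,"ty":0,"tz":0,"ax":0,"ay":0,"az":0,"jaw":0},{"tx":0,"ty":0,"tz":0,"ax":0,"ay":0,"az":0,"jaw":0},{"tx":0,"ty":0,"tz":0,"ax":0,"ay":0,"az":0,"jaw":0},{"tx":0,"ty":0,"tz":0,"ax":0,"ay":0,"az":0,"jaw":0}]'
cat > look.py <<'E'
import sys
from h import *
np.set_printoptions(precision=4,suppress=True)
o=arm.get_obs();G=np.array([.5545,.0015]);y=.286
d=o['position'][:2]-G;u=np.array([np.cos(y),np.sin(y)]);v=np.array([-u[1],u[0]])
print(o['t'],o['position'],'box xy mm',1e3*d@u,1e3*d@v,'F',o['wrist_force'])
out=[]
for n,(x,yy) in [('side',(335,215)),('scene',(305,235))]:
    c,P=shot(n);cr=cv2.resize(c['pixels'][yy-75:yy+75,x-50:x+50],None,fx=4,fy=4,interpolation=cv2.INTER_CUBIC);out.append(cr)
    print(n,[(np.round(d['pixel'],1).tolist(),round(d['conf'],2)) for d in arm.tip_of(n,'knob')])
save(sys.argv[1],np.clip(np.hstack(out).astype(float)*1.4,0,255).astype(np.uint8))
E
python3 look.py l1.png
```

```text
t: 4.75
position: [0.5345, 0.0736, 0.1263]
ee_rot: [1.883, 2.514, -0.001]
wrist_force: [-0.2, 0.4, 0.9]
grip_width: 0.0003
t: 5.25
position: [0.5342, 0.0751, 0.1263]
ee_rot: [1.881, 2.516, 0.0]
wrist_force: [-0.3, 0.0, -0.1]
grip_width: -0.0004
5.25 [0.5342 0.0751 0.1263] box xy mm 1.2597417281544203 76.39094444845686 F [-0.286   0.022  -0.0543]
side [([469.3, 225.6], 0.8), ([202.1, 184.7], 0.68), ([333.7, 218.9], 0.63)]
scene [([395.0, 392.0], 0.87), ([298.8, 229.8], 0.7)]
```

View pics/l1.png

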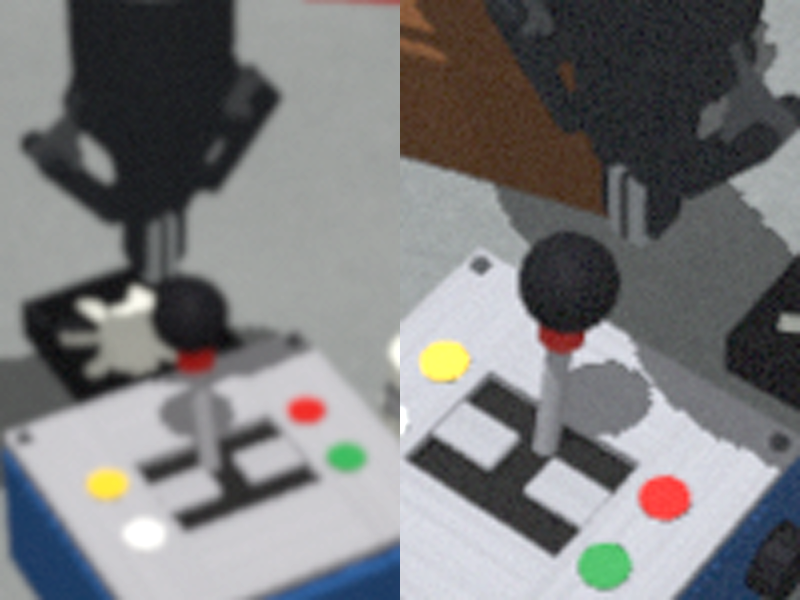

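```bash
python3 - <<'E'
from h import *
np.set_printoptions(precision=4,suppress=True)
o=arm.get_obs();cs,Ps=shot('side');cc,Pc=shot('scene')
print(proj(cs,Ps,[o['position']]),proj(cc,Pc,[o['position']]))
# vertical line above TCP
for z in [0,.01,.02,.03,.04,.05,.06,.07]:
    p=o['position']+[0,0,z];print(z,proj(cs,Ps,[p])[0],proj(cc,Pc,[p])[0])
out=[]
for c,P in [(cs,Ps),(cc,Pc)]:
    x,y=proj(c,P,[o['position']+[0,0,.03]])[0].astype(int)
    cr=cv2.resize(c['pixels'][y-40:y+40,x-40:x+40],None,fx=5,fy=5,interpolation=cv2.INTER_CUBIC);cr=np.clip(cr.astype(float)*1.8,0,255).astype(np.uint8)
    for z in np.arange(0,.08,.01):
        p=proj(c,P,[o['position']+[0,0,z]])[0];cv2.circle(cr,(int((p[0]-x+40)*5),int((p[1]-y+40)*5)),2,(255,0,255),-1)
    out.append(cr)
save('tip2.png',np.hstack(out))
E
```

```text
[[323.26   220.3531]] [[314.856  229.2943]]
0 [323.26   220.3531] [314.856  229.2943]
0.01 [323.2179 216.4428] [314.9065 225.1655]
0.02 [323.1753 212.487 ] [314.958  220.9532]
0.03 [323.1322 208.4851] [315.0105 216.6547]
0.04 [323.0885 204.4361] [315.0642 212.2675]
0.05 [323.0444 200.3391] [315.119  207.7887]
0.06 [322.9997 196.1934] [315.1749 203.2154]
0.07 [322.9544 191.9981] [315.232  198.5446]
```

View pics/tip2.png

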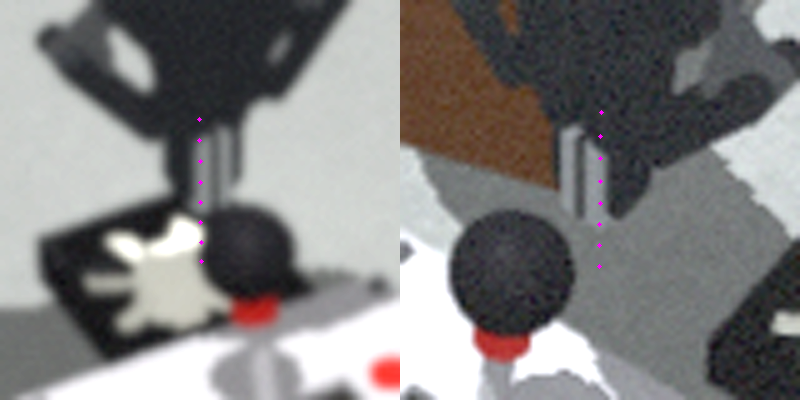

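The fingertips are at z ≈ 0.15, below the knob's equator (0.1625), and the gripper body is clear above it. Pushing right (−y of the box) gently.

```bash
python3 -m handwheel '[{"tx":0.12,"ty":-0.4,"tz":0,"ax":0,"ay":0,"az":0,"jaw":0},{"tx":0.23,"ty":-0.8,"tz":0,"ax":0,"ay":0,"az":0,"jaw":0},{"tx":0.35,"ty":-1.2,"tz":0,"ax":0,"ay":0,"az":0,"jaw":0},{"tx":0.46,"ty":-1.55,"tz":0,"ax":0,"ay":0,"az":0,"jaw":0},{"tx":0.55,"ty":-1.9,"tz":0,"ax":0,"ay":0,"az":0,"jaw":0}]'
python3 look.py l2.png
```

```text
t: 6.05
position: [0.5397, 0.0559, 0.1263]
ee_rot: [-1.881, -2.516, -0.0]
wrist_force: [-1.1, 3.4, 1.6]
grip_width: 0.0002
6.05 [0.5397 0.0559 0.1263] box xy mm 1.1932387661987978 56.34614975054924 F [-1.0621  3.3996  1.6294]
side [([468.2, 224.2], 0.66), ([202.0, 189.4], 0.64), ([333.4, 216.9], 0.57)]
scene [([397.4, 391.8], 0.9), ([293.4, 234.7], 0.74)]
```

View pics/l2.png

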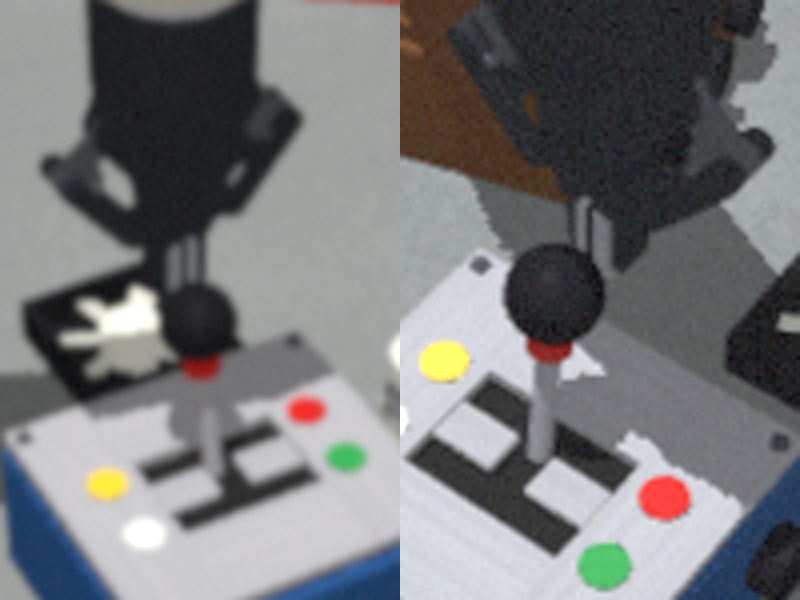

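The lever has moved into the cross channel (in the scene crop the knob shifted from (568,282) to (554,293)) at about 3.5 N. Continuing.

```bash
python3 -m handwheel '[{"tx":0.15,"ty":-0.5,"tz":0,"ax":0,"ay":0,"az":0,"jaw":0},{"tx":0.3,"ty":-1.0,"tz":0,"ax":0,"ay":0,"az":0,"jaw":0},{"tx":0.45,"ty":-1.5,"tz":0,"ax":0,"ay":0,"az":0,"jaw":0},{"tx":0.6,"ty":-2.0,"tz":0,"ax":0,"ay":0,"az":0,"jaw":0},{"tx":0.75,"ty":-2.5,"tz":0,"ax":0,"ay":0,"az":0,"jaw":0}]'
python3 look.py l3.png
```

```text
t: 6.75
position: [0.5473, 0.0304, 0.1262]
ee_rot: [1.882, 2.515, -0.0]
wrist_force: [-1.7, 2.2, 2.1]
grip_width: 0.0
6.75 [0.5473 0.0304 0.1262] box xy mm 1.2089269778581855 29.72417235053463 F [-1.689   2.2072  2.0757]
side [([467.9, 227.6], 0.76), ([201.8, 186.5], 0.73), ([340.9, 227.4], 0.63)]
scene [([396.7, 392.4], 0.92), ([282.4, 243.5], 0.71), ([388.4, 320.0], 0.56)]
```

View pics/l3.png

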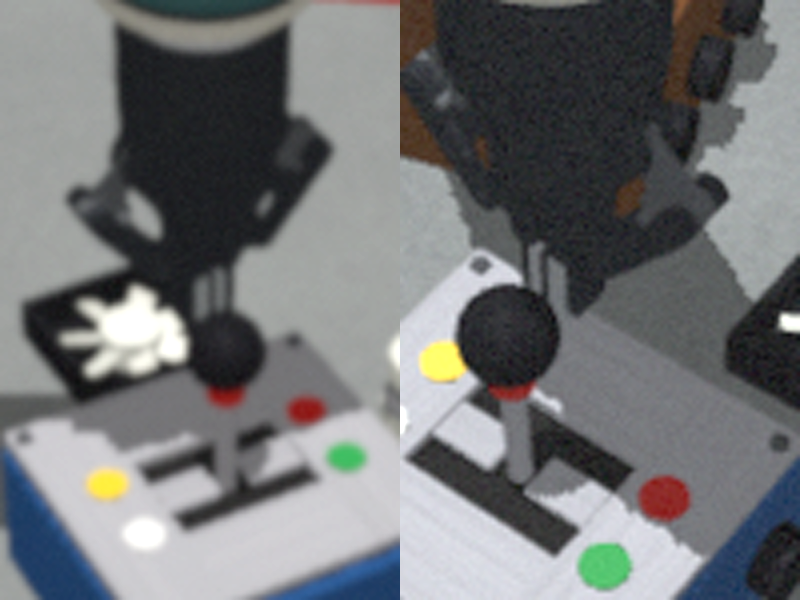

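The stem is mid-channel and moving at about 3 N. Continuing.

```bash
python3 -m handwheel '[{"tx":0.15,"ty":-0.5,"tz":0,"ax":0,"ay":0,"az":0,"jaw":0},{"tx":0.3,"ty":-1.0,"tz":0,"ax":0,"ay":0,"az":0,"jaw":0},{"tx":0.45,"ty":-1.5,"tz":0,"ax":0,"ay":0,"az":0,"jaw":0},{"tx":0.6,"ty":-2.0,"tz":0,"ax":0,"ay":0,"az":0,"jaw":0},{"tx":0.75,"ty":-2.5,"tz":0,"ax":0,"ay":0,"az":0,"jaw":0}]'
python3 look.py l4.png
```

```text
t: 7.45
position: [0.5547, 0.0054, 0.1262]
ee_rot: [-1.882, -2.515, 0.0]
wrist_force: [0.0, 1.5, -1.0]
grip_width: 0.0001
7.45 [0.5547 0.0054 0.1262] box xy mm 1.3335589900173241 3.7207552348000097 F [ 0.032   1.5474 -1.0169]
side [([345.9, 237.1], 0.9), ([468.2, 227.6], 0.54)]
scene [([271.7, 255.9], 0.96), ([399.2, 393.6], 0.72)]
```

View pics/l4.png

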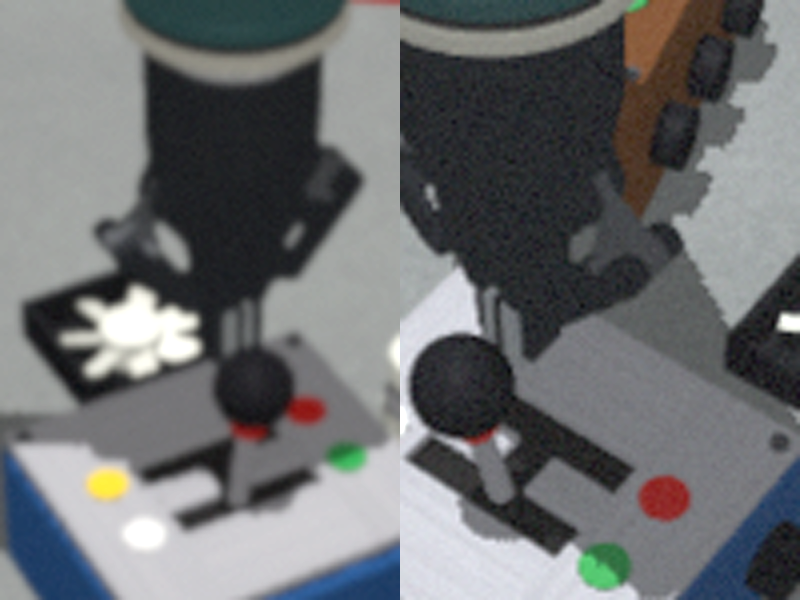

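```bash
python3 -m handwheel '[{"tx":0.05,"ty":-0.18,"tz":0,"ax":0,"ay":0,"az":0,"jaw":0},{"tx":0.1,"ty":-0.36,"tz":0,"ax":0,"ay":0,"az":0,"jaw":0},{"tx":0.15,"ty":-0.54,"tz":0,"ax":0,"ay":0,"az":0,"jaw":0},{"tx":0.2,"ty":-0.7,"tz":0,"ax":0,"ay":0,"az":0,"jaw":0},{"tx":0.23,"ty":-0.8,"tz":0,"ax":0,"ay":0,"az":0,"jaw":0}]'
cat > knob.py <<'E'
import sys
from h import *
np.set_printoptions(precision=4,suppress=True)
G=np.array([.5545,.0015]);y=.286;u=np.array([np.cos(y),np.sin(y)]);v=np.array([-u[1],u[0]])
a=np.array(eval(sys.argv[1]),float);b=np.array(eval(sys.argv[2]),float)
cs,Ps=shot('side');cc,Pc=shot('scene')
X=tri([ray(cs,Ps,a),ray(cc,Pc,b)]);d=X[:2]-G
x,yy=d@u,d@v
print(X,'box mm',1e3*x,1e3*yy,'shift',np.arcsin(x/.155),'select',-np.arcsin(yy/.155/np.sqrt(1-(x/.155)**2)), proj(cs,Ps,[X])-a)
E
python3 look.py l5.png; python3 knob.py '(348.3,236.3)' '(270.3,256.5)'
```

```text
t: 8.15
position: [0.557, -0.0022, 0.1262]
ee_rot: [-1.882, -2.516, 0.0]
wrist_force: [-0.6, 3.1, -0.6]
grip_width: -0.0001
8.15 [ 0.557  -0.0022  0.1262] box xy mm 1.3307433222262106 -4.232251455917209 F [-0.6128  3.0642 -0.6203]
side [([350.0, 242.9], 0.93), ([201.7, 186.3], 0.89), ([467.9, 222.4], 0.67)]
scene [([266.2, 260.7], 0.76), ([396.8, 391.8], 0.74)]
[ 0.5612 -0.0241  0.1646] box mm -0.7614446803009085 -26.457803058133297 shift -0.004912566083907853 select 0.1715375794271224 [[0.4612 0.5804]]
```

View pics/l5.png

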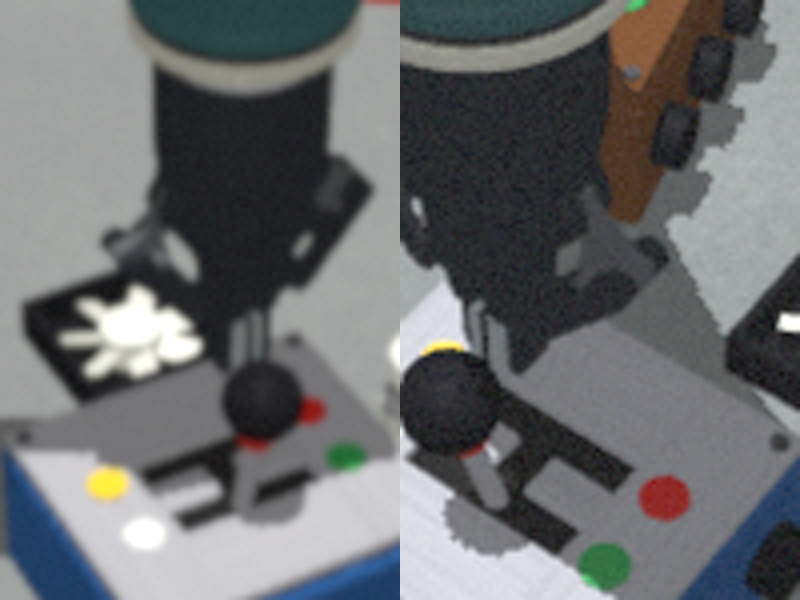

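```bash
python3 -m handwheel '[{"tx":0.02,"ty":-0.07,"tz":0,"ax":0,"ay":0,"az":0,"jaw":0},{"tx":0.04,"ty":-0.14,"tz":0,"ax":0,"ay":0,"az":0,"jaw":0},{"tx":0.06,"ty":-0.2,"tz":0,"ax":0,"ay":0,"az":0,"jaw":0},{"tx":0.07,"ty":-0.25,"tz":0,"ax":0,"ay":0,"az":0,"jaw":0},{"tx":0.07,"ty":-0.25,"tz":0,"ax":0,"ay":0,"az":0,"jaw":0}]'
```

```text
t: 8.95
position: [0.5577, -0.0046, 0.1263]
ee_rot: [1.882, 2.516, -0.0]
wrist_force: [0.3, 1.9, -0.9]
grip_width: -0.0006
```

The lever is at the right-hand stop (select ≈ 0.237). Now backing off to the left and going round behind the knob.

```bash
python3 -m handwheel '[{"tx":-0.3,"ty":1.05,"tz":0,"ax":0,"ay":0,"az":0,"jaw":0},{"tx":-0.62,"ty":2.1,"tz":0,"ax":0,"ay":0,"az":0,"jaw":0},{"tx":-2.6,"ty":1.5,"tz":0,"ax":0,"ay":0,"az":0,"jaw":0},{"tx":-4.6,"ty":0.9,"tz":0,"ax":0,"ay":0,"az":0,"jaw":0},{"tx":-6.2,"ty":0.4,"tz":0,"ax":0,"ay":0,"az":0,"jaw":0}]'
python3 -m handwheel '[{"tx":0.4,"ty":-1.2,"tz":0,"ax":0,"ay":0,"az":0,"jaw":0},{"tx":0.8,"ty":-2.5,"tz":0,"ax":0,"ay":0,"az":0,"jaw":0},{"tx":1.2,"ty":-3.8,"tz":0,"ax":0,"ay":0,"az":0,"jaw":0},{"tx":1.5,"ty":-4.9,"tz":0,"ax":0,"ay":0,"az":0,"jaw":0},{"tx":1.5,"ty":-4.9,"tz":0,"ax":0,"ay":0,"az":0,"jaw":0}]'
python3 look.py l6.png
```

```text
t: 9.45
position: [0.4944, 0.0002, 0.1262]
ee_rot: [-1.88, -2.516, 0.0]
wrist_force: [0.1, -0.8, -0.1]
grip_width: 0.0002
t: 9.95
position: [0.5111, -0.0507, 0.1263]
ee_rot: [1.883, 2.514, -0.001]
wrist_force: [-0.6, 0.0, -0.5]
grip_width: 0.0003
9.95 [ 0.5111 -0.0507  0.1263] box xy mm -56.374841227239834 -37.78391901676254 F [-0.5895  0.0421 -0.4787]
side [([202.5, 185.3], 0.97), ([350.7, 241.9], 0.59), ([468.6, 225.0], 0.53)]
scene [([266.9, 258.7], 0.83), ([397.2, 393.3], 0.62), ([285.3, 272.3], 0.31)]
```

View pics/l6.png

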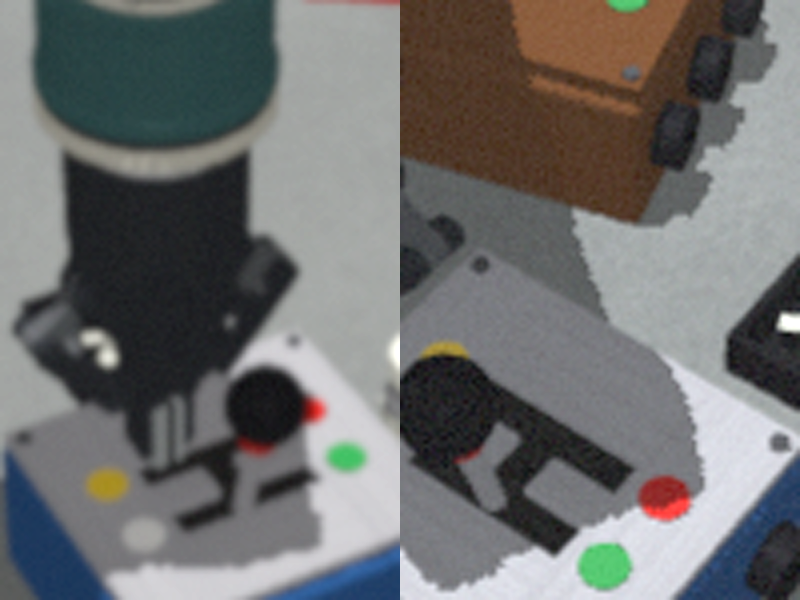

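The fingers are now behind the knob: in the side crop they are at (175,450) and the knob is at (265,405). The linkage clears the top of the knob. Pushing forward.

```bash
python3 -m handwheel '[{"tx":0.5,"ty":0.15,"tz":0,"ax":0,"ay":0,"az":0,"jaw":0},{"tx":1.0,"ty":0.3,"tz":0,"ax":0,"ay":0,"az":0,"jaw":0},{"tx":1.5,"ty":0.44,"tz":0,"ax":0,"ay":0,"az":0,"jaw":0},{"tx":2.0,"ty":0.59,"tz":0,"ax":0,"ay":0,"az":0,"jaw":0},{"tx":2.5,"ty":0.74,"tz":0,"ax":0,"ay":0,"az":0,"jaw":0}]'
python3 look.py l7.png
```

```text
t: 10.65
position: [0.5361, -0.042, 0.1262]
ee_rot: [-1.882, -2.516, 0.0]
wrist_force: [-2.3, -1.1, 2.7]
grip_width: 0.0001
10.65 [ 0.5361 -0.042   0.1262] box xy mm -29.939785794158958 -36.51546419182598 F [-2.3176 -1.0894  2.6873]
side [([353.0, 241.5], 0.8), ([200.3, 187.5], 0.64), ([467.3, 224.4], 0.51), ([391.1, 239.2], 0.39)]
scene [([397.8, 394.6], 0.76), ([289.0, 113.4], 0.73), ([266.4, 262.8], 0.67)]
```

View pics/l7.png

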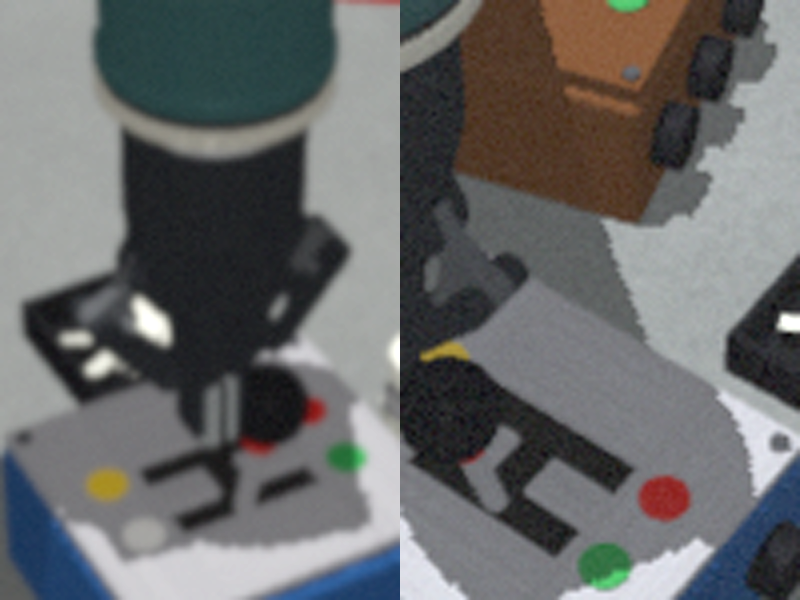

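Contact at about 3.5 N with the knob at the finger face. Continuing forward 25 mm and lowering slightly with the knob's arc.

```bash
python3 -m handwheel '[{"tx":0.5,"ty":0.15,"tz":0,"ax":0,"ay":0,"az":0,"jaw":0},{"tx":1.0,"ty":0.3,"tz":0,"ax":0,"ay":0,"az":0,"jaw":0},{"tx":1.5,"ty":0.44,"tz":-0.1,"ax":0,"ay":0,"az":0,"jaw":0},{"tx":2.0,"ty":0.59,"tz":-0.15,"ax":0,"ay":0,"az":0,"jaw":0},{"tx":2.5,"ty":0.74,"tz":-0.2,"ax":0,"ay":0,"az":0,"jaw":0}]'
python3 look.py l8.png
```

```text
t: 11.35
position: [0.5611, -0.0345, 0.1241]
ee_rot: [-1.882, -2.516, 0.0]
wrist_force: [-1.8, -0.0, 2.3]
grip_width: -0.0001
11.35 [ 0.5611 -0.0345  0.1241] box xy mm -3.8149751785048958 -36.430852217049456 F [-1.7715 -0.0404  2.2904]
side [([203.8, 186.7], 0.89), ([466.5, 222.4], 0.77), ([365.5, 236.2], 0.57)]
scene [([282.7, 274.0], 0.84), ([395.8, 390.2], 0.72)]
```

View pics/l8.png

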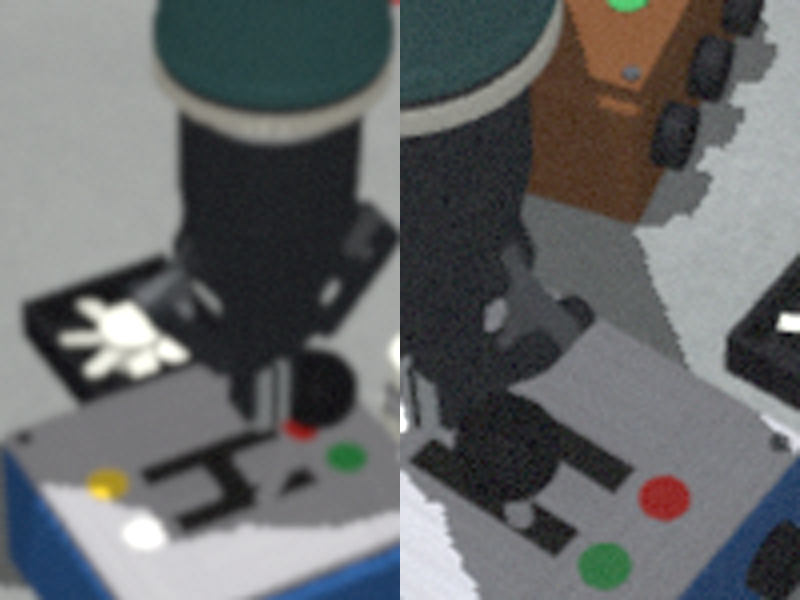

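The lever is going forward in the third slot. About 19 mm remain, so I'll go slower.

```bash
python3 -m handwheel '[{"tx":0.3,"ty":0.09,"tz":-0.1,"ax":0,"ay":0,"az":0,"jaw":0},{"tx":0.6,"ty":0.18,"tz":-0.2,"ax":0,"ay":0,"az":0,"jaw":0},{"tx":0.9,"ty":0.27,"tz":-0.25,"ax":0,"ay":0,"az":0,"jaw":0},{"tx":1.2,"ty":0.36,"tz":-0.3,"ax":0,"ay":0,"az":0,"jaw":0},{"tx":1.4,"ty":0.42,"tz":-0.3,"ax":0,"ay":0,"az":0,"jaw":0}]'
python3 look.py l9.png
```

```text
t: 12.05
position: [0.5749, -0.0304, 0.1211]
ee_rot: [-1.881, -2.516, 0.0]
wrist_force: [-1.7, -0.3, 0.3]
grip_width: -0.0004
12.05 [ 0.5749 -0.0304  0.1211] box xy mm 10.553330084815194 -36.31510594273837 F [-1.7456 -0.3009  0.3413]
side [([466.5, 223.3], 0.82), ([201.2, 188.2], 0.58)]
scene [([395.8, 393.4], 0.93), ([288.2, 278.9], 0.6)]
```

View pics/l9.png

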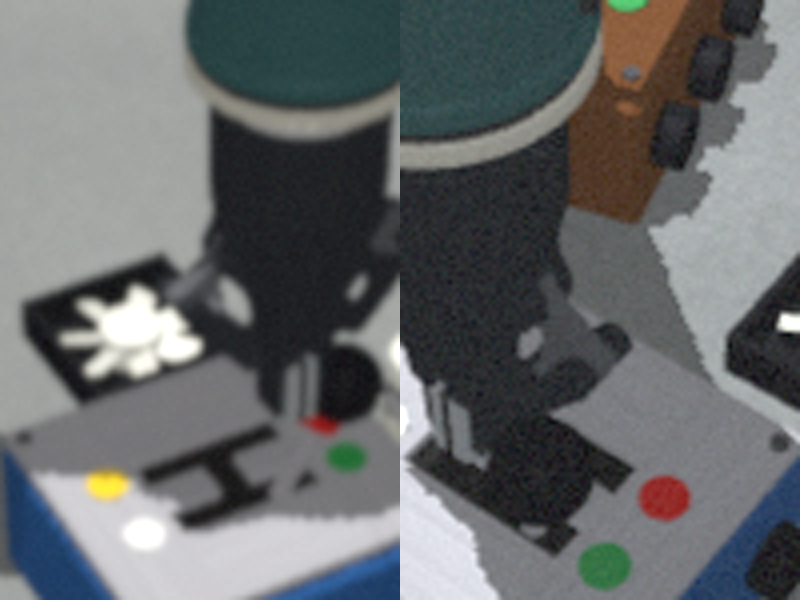

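```bash
python3 -m handwheel '[{"tx":0.08,"ty":0.02,"tz":0,"ax":0,"ay":0,"az":0,"jaw":0},{"tx":0.16,"ty":0.05,"tz":0,"ax":0,"ay":0,"az":0,"jaw":0},{"tx":0.24,"ty":0.07,"tz":0,"ax":0,"ay":0,"az":0,"jaw":0},{"tx":0.3,"ty":0.09,"tz":0,"ax":0,"ay":0,"az":0,"jaw":0},{"tx":0.3,"ty":0.09,"tz":0,"ax":0,"ay":0,"az":0,"jaw":0}]'
```

```text
t: 12.75
position: [0.5777, -0.0297, 0.1212]
ee_rot: [1.882, 2.516, -0.0]
wrist_force: [-1.4, 0.1, -0.1]
grip_width: -0.0004
```

```bash
python3 -m handwheel '[{"tx":0.06,"ty":0.02,"tz":0,"ax":0,"ay":0,"az":0,"jaw":0},{"tx":0.12,"ty":0.04,"tz":0,"ax":0,"ay":0,"az":0,"jaw":0},{"tx":0.18,"ty":0.05,"tz":0,"ax":0,"ay":0,"az":0,"jaw":0},{"tx":0.2,"ty":0.06,"tz":0,"ax":0,"ay":0,"az":0,"jaw":0},{"tx":0.2,"ty":0.06,"tz":0,"ax":0,"ay":0,"az":0,"jaw":0}]'
```

```text
t: 13.25
position: [0.5797, -0.0291, 0.1213]
ee_rot: [1.882, 2.516, -0.0]
wrist_force: [-1.5, -0.0, -0.7]
grip_width: -0.0004
```

```bash
python3 -m handwheel '[{"tx":0.06,"ty":0.02,"tz":0,"ax":0,"ay":0,"az":0,"jaw":0},{"tx":0.12,"ty":0.04,"tz":0,"ax":0,"ay":0,"az":0,"jaw":0},{"tx":0.12,"ty":0.04,"tz":0,"ax":0,"ay":0,"az":0,"jaw":0},{"tx":0.12,"ty":0.04,"tz":0,"ax":0,"ay":0,"az":0,"jaw":0},{"tx":0.12,"ty":0.04,"tz":0,"ax":0,"ay":0,"az":0,"jaw":0}]'; python3 look.py l10.png
```

```text
t: 13.75
position: [0.5809, -0.0286, 0.1213]
ee_rot: [1.882, 2.516, -0.0]
wrist_force: [-1.2, -0.3, -0.6]
grip_width: -0.0003
13.75 [ 0.5809 -0.0286  0.1213] box xy mm 16.840745921846292 -36.36221670184933 F [-1.1821 -0.3198 -0.622 ]
side [([203.8, 185.4], 0.79), ([371.2, 236.4], 0.73), ([465.6, 224.6], 0.59)]
scene [([204.8, 381.2], 0.75), ([398.3, 391.8], 0.68), ([292.1, 280.9], 0.6)]
```

View pics/l10.png

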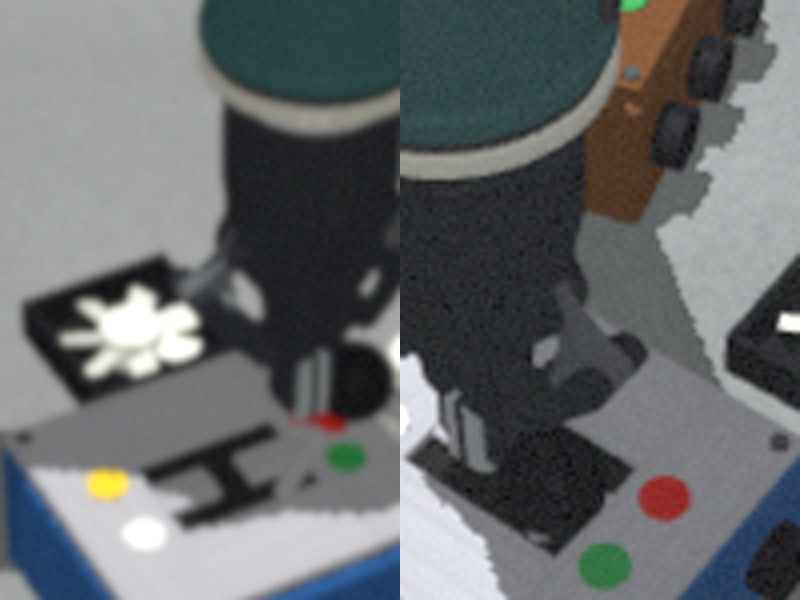

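```bash
python3 -m handwheel '[{"tx":0.06,"ty":0.02,"tz":0,"ax":0,"ay":0,"az":0,"jaw":0},{"tx":0.12,"ty":0.04,"tz":0,"ax":0,"ay":0,"az":0,"jaw":0},{"tx":0.15,"ty":0.05,"tz":0,"ax":0,"ay":0,"az":0,"jaw":0},{"tx":0.15,"ty":0.05,"tz":0,"ax":0,"ay":0,"az":0,"jaw":0},{"tx":0.15,"ty":0.05,"tz":0,"ax":0,"ay":0,"az":0,"jaw":0}]'
```

```text
t: 14.45
position: [0.5823, -0.0281, 0.1213]
ee_rot: [-1.882, -2.516, 0.0]
wrist_force: [-1.6, 0.3, -0.9]
grip_width: -0.0004
```

```bash
python3 -m handwheel '[{"tx":0.06,"ty":0.02,"tz":0,"ax":0,"ay":0,"az":0,"jaw":0},{"tx":0.12,"ty":0.04,"tz":0,"ax":0,"ay":0,"az":0,"jaw":0},{"tx":0.12,"ty":0.04,"tz":0,"ax":0,"ay":0,"az":0,"jaw":0},{"tx":0.12,"ty":0.04,"tz":0,"ax":0,"ay":0,"az":0,"jaw":0},{"tx":0.12,"ty":0.04,"tz":0,"ax":0,"ay":0,"az":0,"jaw":0}]'
```

```text
t: 14.95
position: [0.5836, -0.0277, 0.1213]
ee_rot: [1.882, 2.516, -0.0]
wrist_force: [-0.6, 0.2, 0.3]
grip_width: -0.0001
```

```bash
python3 -m handwheel '[{"tx":0.06,"ty":0.02,"tz":0,"ax":0,"ay":0,"az":0,"jaw":0},{"tx":0.12,"ty":0.04,"tz":0,"ax":0,"ay":0,"az":0,"jaw":0},{"tx":0.12,"ty":0.04,"tz":0,"ax":0,"ay":0,"az":0,"jaw":0},{"tx":0.12,"ty":0.04,"tz":0,"ax":0,"ay":0,"az":0,"jaw":0},{"tx":0.12,"ty":0.04,"tz":0,"ax":0,"ay":0,"az":0,"jaw":0}]'; python3 look.py l11.png
```

```text
t: 15.45
position: [0.5848, -0.0274, 0.1213]
ee_rot: [1.882, 2.516, -0.0]
wrist_force: [-3.1, -1.0, -0.5]
grip_width: -0.0
15.45 [ 0.5848 -0.0274  0.1213] box xy mm 20.891049847473013 -36.227454794063924 F [-3.0572 -1.0104 -0.5471]
side [([375.9, 233.3], 0.93), ([469.5, 224.6], 0.66), ([201.4, 183.7], 0.63)]
scene [([298.6, 281.2], 0.62)]
```

View pics/l11.png

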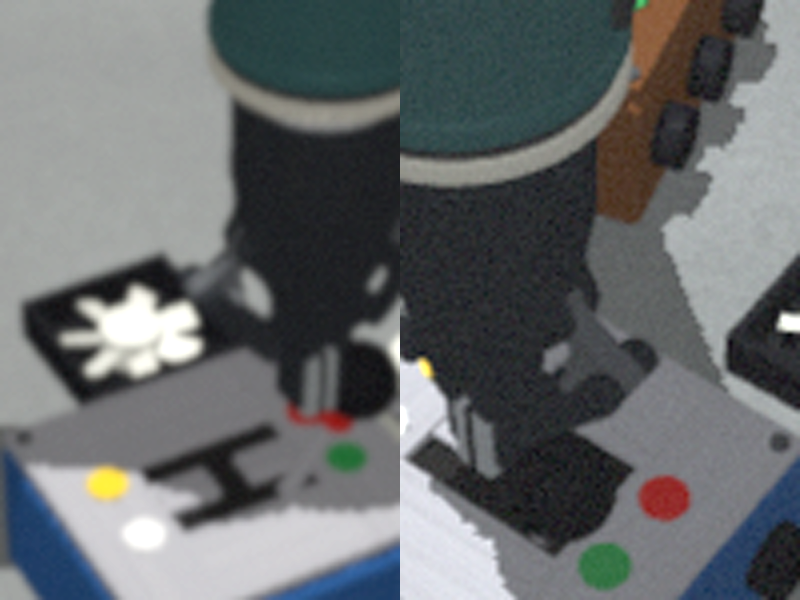

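```bash
python3 -m handwheel '[{"tx":0.05,"ty":0.02,"tz":0,"ax":0,"ay":0,"az":0,"jaw":0},{"tx":0.1,"ty":0.03,"tz":0,"ax":0,"ay":0,"az":0,"jaw":0},{"tx":0.1,"ty":0.03,"tz":0,"ax":0,"ay":0,"az":0,"jaw":0},{"tx":0.1,"ty":0.03,"tz":0,"ax":0,"ay":0,"az":0,"jaw":0},{"tx":0.1,"ty":0.03,"tz":0,"ax":0,"ay":0,"az":0,"jaw":0}]'
```

```text
t: 16.15
position: [0.5857, -0.0271, 0.1212]
ee_rot: [-1.882, -2.516, 0.0]
wrist_force: [-2.2, 0.7, -0.4]
grip_width: 0.0002
```

```bash
python3 -m handwheel '[{"tx":0.05,"ty":0.02,"tz":0,"ax":0,"ay":0,"az":0,"jaw":0},{"tx":0.1,"ty":0.03,"tz":0,"ax":0,"ay":0,"az":0,"jaw":0},{"tx":0.1,"ty":0.03,"tz":0,"ax":0,"ay":0,"az":0,"jaw":0},{"tx":0.1,"ty":0.03,"tz":0,"ax":0,"ay":0,"az":0,"jaw":0},{"tx":0.1,"ty":0.03,"tz":0,"ax":0,"ay":0,"az":0,"jaw":0}]'
```

```text
t: 16.65
position: [0.5867, -0.0267, 0.1212]
ee_rot: [-1.882, -2.516, 0.0]
wrist_force: [-3.9, 0.1, -0.4]
grip_width: -0.0003
```

```bash
python3 -m handwheel '[{"tx":0.05,"ty":0.02,"tz":0,"ax":0,"ay":0,"az":0,"jaw":0},{"tx":0.1,"ty":0.03,"tz":0,"ax":0,"ay":0,"az":0,"jaw":0},{"tx":0.1,"ty":0.03,"tz":0,"ax":0,"ay":0,"az":0,"jaw":0},{"tx":0.1,"ty":0.03,"tz":0,"ax":0,"ay":0,"az":0,"jaw":0},{"tx":0.1,"ty":0.03,"tz":0,"ax":0,"ay":0,"az":0,"jaw":0}]'
```

```text
t: 17.15
position: [0.5877, -0.0265, 0.1212]
ee_rot: [-1.882, -2.516, 0.0]
wrist_force: [-4.6, -1.0, -1.0]
grip_width: 0.0001
```

```bash
python3 -m handwheel '[{"tx":0.05,"ty":0.02,"tz":0,"ax":0,"ay":0,"az":0,"jaw":0},{"tx":0.1,"ty":0.03,"tz":0,"ax":0,"ay":0,"az":0,"jaw":0},{"tx":0.1,"ty":0.03,"tz":0,"ax":0,"ay":0,"az":0,"jaw":0},{"tx":0.1,"ty":0.03,"tz":0,"ax":0,"ay":0,"az":0,"jaw":0},{"tx":0.1,"ty":0.03,"tz":0,"ax":0,"ay":0,"az":0,"jaw":0}]'
```

```text
t: 17.65
position: [0.5887, -0.0262, 0.1212]
ee_rot: [-1.882, -2.515, 0.0]
wrist_force: [-5.4, -1.1, -0.8]
grip_width: -0.0003
```

The force is climbing against the stop (5.5 N). Backing straight off, then up and clear, to inspect.

```bash
python3 -m handwheel '[{"tx":-1,"ty":-0.3,"tz":0,"ax":0,"ay":0,"az":0,"jaw":0},{"tx":-3,"ty":-0.9,"tz":0,"ax":0,"ay":0,"az":0,"jaw":0},{"tx":-6,"ty":-1.8,"tz":0,"ax":0,"ay":0,"az":0,"jaw":0},{"tx":-8,"ty":-2.4,"tz":2,"ax":0,"ay":0,"az":0,"jaw":0},{"tx":-10,"ty":-3,"tz":6,"ax":0,"ay":0,"az":0,"jaw":0}]'
python3 -m handwheel '[{"tx":-1,"ty":-2,"tz":3,"ax":0,"ay":0,"az":0,"jaw":0},{"tx":-2,"ty":-4,"tz":6,"ax":0,"ay":0,"az":0,"jaw":0},{"tx":-3,"ty":-6,"tz":8,"ax":0,"ay":0,"az":0,"jaw":0},{"tx":-3,"ty":-6,"tz":8,"ax":0,"ay":0,"az":0,"jaw":0},{"tx":-3,"ty":-6,"tz":8,"ax":0,"ay":0,"az":0,"jaw":0}]'
python3 look.py l12.png
python3 - <<'E'
from h import *
out=[]
c,P=shot('scene');save('fs.png',c['pixels'])
c,P=shot('side');save('fd.png',c['pixels'])
for n in ['scene','side']:
  for t in ['knob','jar_mid','spare_fan','screwdriver']: print(n,t,[(np.round(d['pixel'],1).tolist(),round(d['conf'],2)) for d in arm.tip_of(n,t)])
E
```

```text
t: 18.15
position: [0.4865, -0.0564, 0.1802]
ee_rot: [-1.88, -2.514, 0.003]
wrist_force: [0.9, 0.2, 2.8]
grip_width: 0.0001
t: 18.65
position: [0.4589, -0.116, 0.2615]
ee_rot: [1.882, 2.514, 0.003]
wrist_force: [0.5, 1.2, -1.2]
grip_width: -0.0001
18.65 [ 0.4589 -0.116   0.2615] box xy mm -124.89219498157941 -85.7921550977078 F [ 0.507   1.1625 -1.158 ]
side [([203.7, 188.0], 0.95), ([372.9, 231.8], 0.78), ([466.2, 225.8], 0.76)]
scene [([294.6, 283.6], 0.92), ([288.5, 116.8], 0.82), ([395.1, 391.0], 0.59), ([292.8, 284.7], 0.4)]
scene knob [([294.6, 284.9], 0.88), ([398.8, 393.0], 0.86), ([287.2, 116.5], 0.83)]
scene jar_mid [([387.2, 319.9], 0.93)]
scene spare_fan [([371.4, 249.8], 0.92), ([285.4, 302.4], 0.69)]
scene screwdriver [([205.5, 382.0], 0.71)]
side knob [([375.7, 234.8], 0.91), ([204.9, 188.3], 0.85), ([467.5, 226.9], 0.69)]
side jar_mid [([390.4, 238.7], 0.86)]
side spare_fan [([318.1, 227.7], 0.66)]
side screwdriver [([381.6, 358.5], 0.57)]
```

View pics/l12.png

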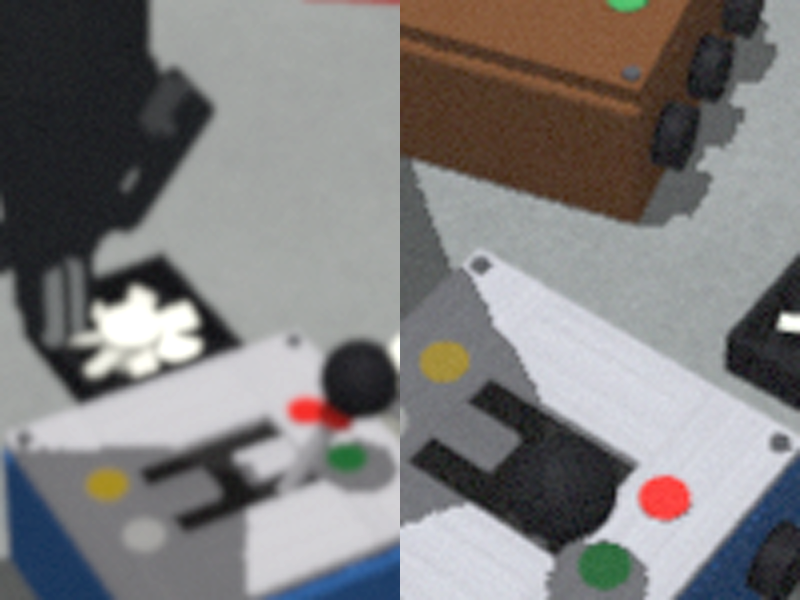

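View pics/fs.png

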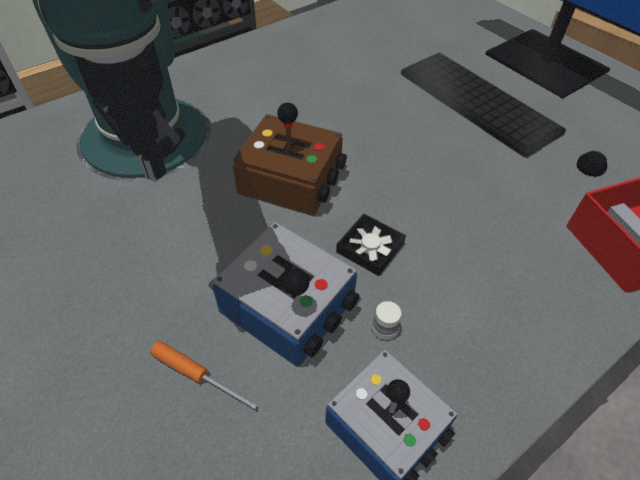

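```bash
python3 knob.py '(374.5,234.3)' '(295,281.8)'; python3 - <<'E'
from h import *
y=.286;G=np.array([.5545,.0015]);u=np.array([np.cos(y),np.sin(y)]);v=np.array([-u[1],u[0]])
X=[]
for s in [.22,.27,.32]:
    x=.155*np.sin(s);yy=-.155*np.cos(s)*np.sin(.24);p=G+x*u+yy*v;X.append([*p,.012+.155*np.cos(s)*np.cos(.24)])
print(X)
for n in ['side','scene']:
    c,P=shot(n);print(n,proj(c,P,X))
o=arm.get_obs();print(o['t'],o['wrist_force'])
E
```

```text
[ 0.612  -0.0179  0.1551] box mm 49.6675931095123 -34.841670282701465 shift 0.32618981072851544 select 0.23958308589034763 [[0.3307 0.3918]]
[[np.float64(0.5970953591457648), np.float64(-0.023452574393219985), np.float64(0.158928569074888)], [np.float64(0.604181721175703), np.float64(-0.020903039744410476), np.float64(0.15710282695809227)], [np.float64(0.6111439047764422), np.float64(-0.018297509163517495), np.float64(0.15491440334199275)]]
side [[367.82115648 236.24430279]
 [371.1848159  235.53981515]
 [374.43913487 234.97802856]]
scene [[285.58802787 274.41992108]
 [290.08481099 277.64974706]
 [294.58277821 280.95790186]]
19.55 [ 1.14869764 -0.81680109 -0.12080408]
```

The knob measures shift ≈ 0.326 and select ≈ 0.24 (fully home), and its pixels match the predicted home point within 1 px. The jar, fan and screwdriver pixels are unchanged, and the robot is clear. Handing in.

```bash
python3 -c "
from workcell import arm
print(arm.sign_off())"
```

```text
the job is handed in; nothing more can be done
None
```

The lever of the larger blue box is fully home in the third slot (green dot), and I handed the job in about 20 s into the 54 s allowed. I pushed it with closed fingertips across the channel to the right-hand stop, went round behind the knob, and pushed it forward to the end stop. Readings between pushes stayed at or below about 6 N.

**Final checks:**
- **Lever:** triangulated from two cameras, shift is about 0.326 and select about 0.24. The knob's pixels match the predicted home point within 1 px.
- **Loose items:** jar, fan and screwdriver show the same positions as at the start, within 2–3 px of network noise. In the side view the fan was not found at the start, so it was compared only in the scene view.
- **Robot:** it is clear of everything, about 130 mm away.

**Disagreement:** in the pictures the closed fingertips ended about 25 mm short of the reported TCP. I lowered the tool to suit what the cameras showed.

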